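# Latch the gap gauge and feel its gap with the red feeler

### The job

Press the orange latch arm of the gap gauge down until it rests in its catch, which draws the two steel plates together. Then take the red-handled feeler out of the wooden stand and slide its blade upright down between the plates until it drags snugly on both and the black line on the blade is level with the top edges of the plates. Finish still holding the feeler still at that depth, with the latch closed, and leave the blue feeler in the stand.

Things in the scene. Friction and masses are not known exactly. Their poses are not given: they have to be found in the camera images.
- gauge: Green gap gauge, fixed. Base 235 x 90 x 10 mm. Origin: on the bench straight below the middle of the gap. Its x axis runs across the gap from plate to plate, y along the gap, z up; the latch arm points to -x. Gap open at the top and both y ends. A green post and an aluminium carriage, 68 mm high, stand behind the plates at x = +29 and -29 mm. Highest point when latched: 76 mm
- gauge_mouth (a point): the middle of the gap at the level of the plates' top edges, 76 mm above the bench; axes as gauge
- plate_a: sprung steel plate on the latch side, 5 mm thick, 56 mm wide along y, 16 to 76 mm above the bench. Its frame equals the gauge's when latched, lies up to 10 mm to -x when open. The top 20 mm of both plates flares out 15 degrees (mouth 12 mm wide when latched); below they stand parallel, 1 mm apart when latched, 8 mm more with the latch 1 rad open
- plate_b: the same sprung plate on the +x side; frame as the gauge's. The blade pushes each plate back against a spring of 0.6 N/mm, preloaded with 1.2 N: a centred blade gets about 2.4 N from each side and drags with 2 to 5 N, somewhat more as its tip first parts the plates
- latch (a joint): angle of the orange cam latch, rad: 0 = arm level in its steel fork catch (closed), grows as the arm rises, at most 1.2; it stays where it is left (friction 0.06 N m) and closing it draws the carriage with plate_a in to +x
- latch_hinge (a point): the latch's hinge axis, at x = -64 mm, z = 42 mm in the gauge's frame; the axis runs along the gauge's y; axes as gauge
- latch_tip (a point): centre of the latch arm's rounded end bar (12 mm thick, 20 mm long), 106 mm from the hinge axis. Arm 14 mm wide, 8 mm thick: its top is 46 mm above the bench when closed. The catch fork stands 92 mm out from the hinge, prongs 52 mm high, 20 mm apart. Between the hinge cheeks (to 11 mm out, 52 mm high) and the fork the arm is free to press from above
- stand: fixed wooden block 46 x 125 x 72 mm with two vertical slots (7.5 x 24.5 mm at x = 0, y = -35 and +35 mm of its frame, long side along its y). Origin: centre of its underside
- red_feeler: red handle (14 thick along x, 30 wide along y, 46 tall) above a steel blade (5 thick along x, 22 wide along y, 62 long); about 60 g. Stands upright in either slot of the stand, handle resting on top. Origin: centre of the handle's underside, z up; the handle's middle is 23 mm above it. Black line round the blade 28 mm below the origin, 34 mm above the tip
- red_feeler_tip (a point): the middle of the blade's bottom end, 62 mm below the red feeler's origin
- blue_feeler: the same feeler with a blue handle, in the other slot; not to be used
Not all that is in view belongs to the job. Of the things like the red_feeler, leave any that is turquoise; of the rest the larger one is meant.

How it is judged:
By the outcome, as a careful person would: the job done as asked, in the order asked, and still so for the second after the job is handed in, while the arm keeps its last pose, push and grip.
It also fails if it takes over 56 s, if anything falls off the work surface, if the arm or the gripper's body presses on something with over 40 N, if the wrist force passes 120 N, or if a joint passes its speed limit or range.

### The arm

A 6-joint arm with a two-finger parallel gripper is mounted at the origin on the work surface; the furniture and walls round the work are solid. World frame = base frame: x ahead of the robot, y to its left, z up, the work surface at z = 0. Lengths are in m, angles in rad, forces in N, time in s.
With the tool pointing down it reaches from about 0.375 to 0.9 m from the base axis. Payload 3.1 kg.
Tool frame: the origin (TCP) lies where the fingers leave the gripper's body, on its centre line; the fingertips stand 70 mm ahead of it and the grasp point (between the pads) lies 51 mm ahead of it (robot.tip_reach is the distance from the TCP to the fingertips, in m); z points along the fingers, y is the line along which they close (so a half turn about z gives the same grasp; the last joint's range is limited). The gripper opens to 87 mm and grips with 3 to 60 N. Pads are 19 mm wide; open, the fingers measure 117 mm over their backs; the gripper's body (75 mm by 190 mm) begins 51 mm behind the grasp point.
Start: joints at [-1.496, 0.527, 1.433, -0, 1.181, -0.178], TCP at [0.157, -0.605, 0.292] pointing down, gripper open.
Joint ranges: [-3.08, 3.08], [-0.75, 2.2], [0.22, 2.44], [-1.43, 4.57], [0, 2.65], [-2.85, 2.85]. Speed limits (rad/s): [2.79, 2.79, 3.14, 3.14, 3.14, 3.14].

### API

Orientations are given as a unit quaternion [x, y, z, w].
In Python, from rig import robot gives the robot as it stands.
- The arm moves only by the tool carry_out, never from a script. Its argument "rows" is a list that holds one entry, the list of rows, each a list of 6 numbers: the shift along the tool's x, y, z in mm, then the turn, a rotation vector about the tool's x, y, z in units of 8 degrees (1.0 is 8 degrees). A call has 1 to 20 rows; each row is the pose to reach, as a shift and turn from the pose commanded when the call began, along the tool's axes at that moment; what a row does not reach only later rows make up. A row lasts 1/10 s, in which the tool goes at most 50 mm and 8.59 degrees, less where a joint would pass 70% of its speed; a pose out of reach is approached as far as the arm can. A call with a gripper value outside its range is refused whole. "fingers" is the opening, from 0 (shut) to 1 (fully open), set as the call begins (left out, the last holds). The fingers move at their own pace and stop on an object; "grip_force" is the grip in N (left out, the last holds). Time passes only in rows, so rows that repeat a pose let the fingers close. It gives the time, the measured TCP pose, the force and the opening at its end, in the units of the state.
- robot.get_obs(): the state, without advancing time (a new reading comes with each control period).
- robot.camera(name): name is "scene" or "top"; returns a dict with "color" (420x560x3 uint8, red, green, blue), "depth" (420x560 float32, m along the optical axis (not along the pixel's ray), 0 where there is no reading), "K" (3x3 intrinsics, pixels), "camera_from_world" (4x4, takes a point from world to camera coordinates). Camera axes: x right, y down, z forward; pixel columns grow to the right and rows downward; lengths in m; the calibration is good to about 2 mm. A picture is of the moment at which its call begins.
- robot.hand_in(): hands the job in, once; it reports no verdict.
The state is a dict: "time": time; "q": joint angles; "joint_velocities": joint speeds; "joint_torque": joint torques, N m; "position": TCP position; "tool_rot": TCP orientation; "ft_force": force on the tool from outside, world axes, zero at the start; "moment": the same for the moment, N m; "grip_width": finger opening in m.
Only numpy, scipy, OpenCV 4.12 (cv2) and the standard library are available. Lean on these libraries where they do the work, as an engineer would, in place of code of your own. Each camera call takes 0.05 s, during which the arm holds its last target. There are 200 camera calls.

## Working session

There is one attempt and no reset: what is moved stays moved. The work goes in short steps, Python scripts to look and compute and a tool call to move; the robot and the scene stay as the last step left them, time stands still between calls to the robot, and variables do not carry over. Pictures are saved under pics/ and viewed, on a budget of 10 in all, crops included, one or two more only if the job needs it, and the job is handed in when it is done.

Besides the shell and the picture viewer there is one more tool, called after ">>>" as name([rows], argument=value, ...), one row to a line, values as JSON. carry_out: Moves the arm, as the interface text tells. Its arguments: {"type":"object","properties":{"rows":{"type":"array"},"fingers":{"type":"number"},"grip_force":{"type":"number"}},"required":["rows"]}

```bash
mkdir -p pics; python3 - <<'E'
from rig import robot
import cv2,numpy as np
o=robot.get_obs();print(o)
for n in("scene","top"):
    c=robot.camera(n);np.savez(f"pics/{n}0.npz",**c)
    cv2.imwrite(f"pics/{n}0.png",cv2.resize(c["color"][:,:,::-1],(800,600),interpolation=cv2.INTER_CUBIC))
    print(n,c["K"],c["camera_from_world"].round(4))
E
```

```text
{'time': 0.0, 'q': array([-1.49547094e+00,  5.28465414e-01,  1.43390791e+00, -6.62125528e-08,
        1.18137700e+00, -1.78521614e-01]), 'joint_velocities': array([ 8.40144696e-04,  2.04823161e-05,  1.30555882e-03,  7.76051949e-04,
       -2.11143557e-04, -1.33662811e-04]), 'joint_torque': array([-4.99649341e-04, -4.40047538e+01, -1.76593459e+01,  6.31562294e-02,
        5.82307333e-02, -1.59584233e-04]), 'position': array([ 0.15692679, -0.60437611,  0.29127014]), 'tool_rot': array([ 9.91955441e-01,  1.26582931e-01,  5.56107052e-05, -1.07740315e-03]), 'ft_force': array([0.18432789, 0.1588959 , 0.37346489]), 'moment': array([-0.01014097, -0.04467297,  0.03020222]), 'grip_width': 0.0871109620768594}
scene [[433.99180458   0.         283.78643401]
 [  0.         433.99180458 208.82592298]
 [  0.           0.           1.        ]] [[-0.7674 -0.6409 -0.0156  0.4389]
 [-0.3723  0.4654 -0.803   0.2294]
 [ 0.5219 -0.6104 -0.5958  0.6334]
 [ 0.      0.      0.      1.    ]]
top [[458.07312367   0.         273.63762298]
 [  0.         458.07312367 208.75723026]
 [  0.           0.           1.        ]] [[-0.0153 -0.9997 -0.0193  0.0537]
 [-0.9863  0.0182 -0.164   0.5322]
 [ 0.1643  0.0165 -0.9863  0.9563]
 [ 0.      0.      0.      1.    ]]
```

View pics/scene0.png

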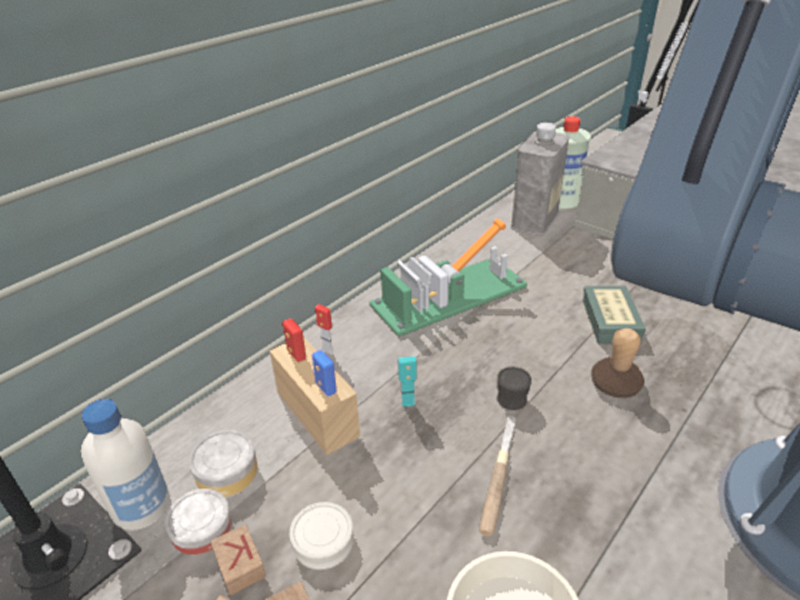

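View pics/top0.png

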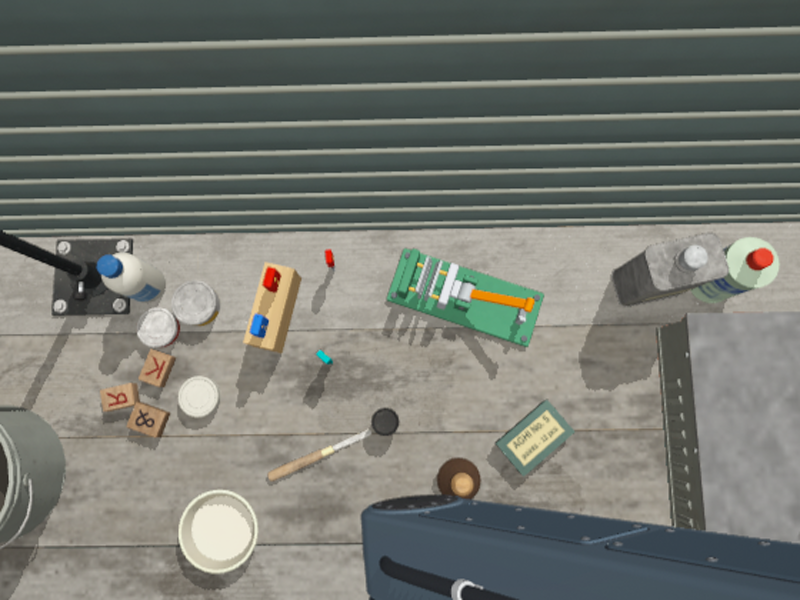

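The scene view shows the stand with red and blue handles at (293,340) and (323,372), the gauge at (445,280) with its orange latch raised to (500,226), and small red and turquoise decoys. In the top view the red handle is at (271,279) and the gauge gap at about (430,278). I'll enlarge the crops next.

```bash
cat > h.py <<'E'
import numpy as np,cv2
def load(n): return dict(np.load(f"pics/{n}.npz"))
def deproj(c,u,v,d=None,z=None):
    K=c["K"];T=np.linalg.inv(c["camera_from_world"])
    r=T[:3,:3]@np.linalg.inv(K)@[u,v,1];o=T[:3,3]
    if z is not None: d=(z-o[2])/r[2]
    elif d is None: d=float(c["depth"][int(round(v)),int(round(u))])
    return o+d*r
def proj(c,p):
    q=c["camera_from_world"]@np.append(p,1);q=c["K"]@q[:3];return q[:2]/q[2]
E
python3 - <<'E'
from h import *
c=load("top0")
a=c["color"][165:250,165:390,::-1]   # 225x85
b=load("scene0")["color"][145:325,180:380,::-1]
cv2.imwrite("pics/c1.png",cv2.resize(a,None,fx=3.5,fy=3.5,interpolation=cv2.INTER_CUBIC))
cv2.imwrite("pics/c2.png",cv2.resize(b,None,fx=3.3,fy=3.3,interpolation=cv2.INTER_CUBIC))
# color blobs -> world points via depth
for n in("top0","scene0"):
    c=load(n);hsv=cv2.cvtColor(c["color"],cv2.COLOR_RGB2HSV)
    for name,lo,hi in(("red",(0,170,90),(5,255,255)),("blue",(105,150,80),(125,255,255)),("orange",(10,200,120),(19,255,255)),("green",(65,100,40),(85,255,255))):
        m=cv2.inRange(hsv,lo,hi);k,l,s,ce=cv2.connectedComponentsWithStats(m)
        for i in range(1,k):
            if s[i,4]<25: continue
            v,u=np.where(l==i);P=np.array([deproj(c,x,y) for x,y in zip(u,v)])
            zt=np.percentile(P[:,2],97);t=P[P[:,2]>zt-.004]
            print(n,name,s[i,4],ce[i].round(),"all",P.min(0).round(3),P.max(0).round(3),"top",t.mean(0).round(4))
E
```

```text
top0 red 51 [230. 180.] all [0.369 0.028 0.049] [0.603 0.141 1.032] top [0.5876 0.1341 0.1064]
top0 red 201 [532. 181.] all [ 0.547 -0.47   0.145] [ 0.573 -0.443  0.167] top [ 0.5597 -0.4574  0.163 ]
top0 red 129 [190. 195.] all [0.541 0.209 0.078] [0.569 0.226 0.122] top [0.5551 0.2177 0.1179]
top0 blue 70 [ 78. 189.] all [0.369 0.028 0.132] [0.576 0.452 1.032] top [0.558  0.4277 0.1755]
top0 blue 94 [182. 228.] all [0.473 0.226 0.081] [0.502 0.243 0.121] top [0.4884 0.2339 0.1175]
top0 orange 275 [352. 210.] all [ 0.369 -0.16   0.05 ] [0.542 0.028 1.032] top [ 0.5065 -0.1475  0.1298]
top0 green 2487 [326. 211.] all [ 0.369 -0.192  0.003] [0.617 0.051 1.032] top [0.5608 0.0187 0.1148]
top0 green 25 [312. 186.] all [ 0.582 -0.047  0.006] [ 0.594 -0.036  0.015] top [ 0.5886 -0.0432  0.0125]
top0 green 63 [307. 199.] all [ 0.544 -0.04   0.005] [ 0.574 -0.023  0.017] top [ 0.5594 -0.031   0.0108]
scene0 red 46 [400.  88.] all [ 0.548 -0.461  0.144] [ 0.569 -0.438  0.162] top [ 0.5552 -0.4485  0.158 ]
```

View pics/c1.png

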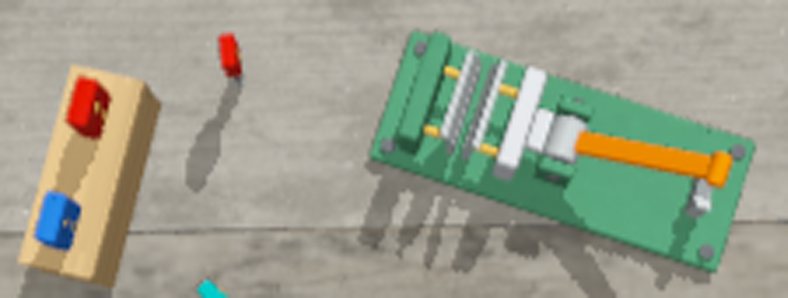

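View pics/c2.png

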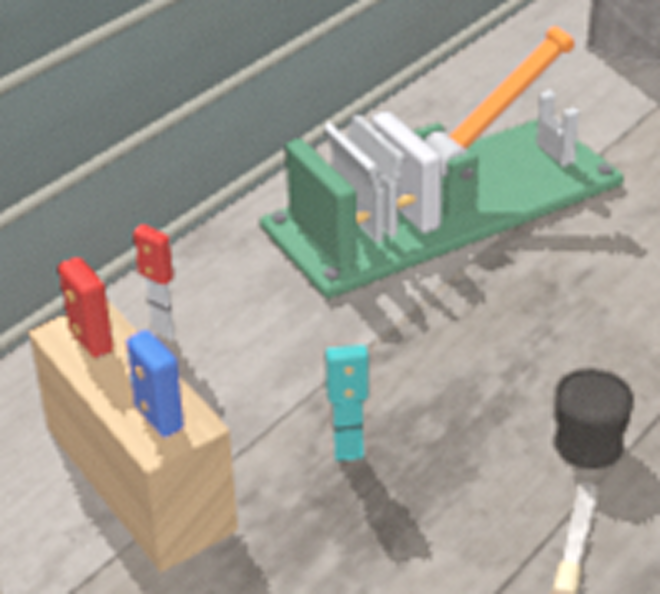

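The crops confirm the target is the large red handle in the stand; the loose red one is smaller, with a smaller blade. In c1 the gauge base corners are (410,30), (755,140), (717,272), (370,158) and the stand-top corners are (72,65), (143,82), (20,262), (97,280).

```bash
python3 - <<'E'
from h import *
c=load("top0")
def P(x,y,z): return deproj(c,(x+.5)/3.5-.5+165,(y+.5)/3.5-.5+165,z=z)
def show(n,pts,z):
    Q=[P(*p,z) for p in pts]; print(n,[q[:2].round(4).tolist() for q in Q]); return np.array(Q)
B=show("base",[(410,30),(755,140),(717,272),(370,158)],.010)
ex=(B[0]-B[1])+(B[3]-B[2]);print("base len",np.linalg.norm(B[0]-B[1]),np.linalg.norm(B[2]-B[3]),"wid",np.linalg.norm(B[0]-B[3]),np.linalg.norm(B[1]-B[2]),"yaw of gauge x",np.degrees(np.arctan2(ex[1],ex[0])),"ctr",B.mean(0))
ey=B[0]-B[3]+B[1]-B[2];print("yaw y-ish",np.degrees(np.arctan2(ey[1],ey[0])))
S=show("stand",[(72,65),(143,82),(97,280),(20,262)],.072)
print(S.mean(0),np.linalg.norm(S[0]-S[1]),np.linalg.norm(S[1]-S[2]))
sy=S[0]-S[3]+S[1]-S[2];print("stand long yaw",np.degrees(np.arctan2(sy[1],sy[0])))
show("post",[(440,35),(405,148)],.068)
show("plate_b top",[(473,50),(447,145)],.076)
show("plate_a top",[(503,60),(475,152)],.076)
show("carriage",[(537,70),(505,172)],.068)
hs=cv2.cvtColor(c["color"],cv2.COLOR_RGB2HSV)
for nm,u0,v0,lo,hi in(("red",190,195,(0,120,60),(8,255,255)),("blue",182,228,(105,120,60),(125,255,255)),("orange",352,210,(8,150,90),(20,255,255))):
    m=cv2.inRange(hs,lo,hi);vv,uu=np.where(m>0);k=(abs(uu-u0)<40)&(abs(vv-v0)<20)
    Q=np.array([deproj(c,a,b) for a,b in zip(uu[k],vv[k])]);Q=Q[(Q[:,2]>.03)&(Q[:,2]<.16)]
    t=Q[Q[:,2]>np.percentile(Q[:,2],99)-.005] if nm!="orange" else Q
    print(nm,len(t),t.mean(0),t.min(0),t.max(0))
    if nm!="orange": print(cv2.minAreaRect((t[:,:2]*1000).astype(np.float32)))
    else:
        o=Q[np.argsort(Q[:,2])];print("low",o[:15].mean(0),"high",o[-25:].mean(0))
# wall: x of wall
for v in (140,150,155): print("wall",deproj(c,200,v),deproj(c,300,v))
E
```

```text
base [[0.621, 0.0254], [0.5438, -0.1954], [0.4591, -0.1668], [0.5366, 0.0528]]
base len 0.23389619293198377 0.2328466484932045 wid 0.08869571286976505 0.08936262149847632 yaw of gauge x 70.64529248248377 ctr [ 0.54009611 -0.07098915  0.01      ]
yaw y-ish -18.316540373297972
stand [[0.5877, 0.2337], [0.5762, 0.1898], [0.4551, 0.2165], [0.4668, 0.2632]]
[0.52144237 0.22580326 0.072     ] 0.04536752629370459 0.12395121685607866
stand long yaw -13.044827016855338
post [[0.6031, 0.0071], [0.5328, 0.03]]
plate_b top [[0.5913, -0.0126], [0.5328, 0.0045]]
plate_a top [[0.5847, -0.0307], [0.5282, -0.0123]]
carriage [[0.5799, -0.0519], [0.5169, -0.0305]]
red 81 [0.55579932 0.21792708 0.11768349] [0.54168245 0.20997445 0.11534023] [0.56961159 0.22612802 0.1216259 ]
((555.8399047851562, 217.84432983398438), (12.573747634887695, 27.109529495239258), 75.83950805664062)
blue 48 [0.48856509 0.23423592 0.11740198] [0.47496334 0.22712021 0.11514381] [0.50151782 0.24288495 0.12148274]
((488.0906982421875, 234.63754272460938), (12.93167495727539, 27.5776309967041), 79.6103744506836)
orange 309 [ 0.52254689 -0.12004102  0.08251234] [ 0.50202254 -0.15958885  0.05034755] [ 0.54219343 -0.07537827  0.11108161]
low [ 0.53566157 -0.07952768  0.05315939] high [ 0.51121141 -0.15246781  0.10732128]
wall [0.69774991 0.21065043 0.02934324] [ 0.6968841  -0.01788218  0.01684745]
wall [ 0.69812605  0.22471416 -0.04949295] [ 0.69665258 -0.02082342 -0.06179272]
wall [ 0.69806333  0.232395   -0.09256577] [ 0.69901893 -0.02284839 -0.11426878]
```

>>> carry_out([
  [[40,-30,0,0,0,0.3],[80,-60,5,0,0,0.7],[120,-92,10,0,0,1.1],[158,-122,14,0,0,1.5],[196,-152,18,0,0,1.9],[234,-182,22,0,0,2.3],[272,-211,26,0,0,2.7],[310,-240,30,0,0,3.1],[348,-270,34,0,0,3.4],[386,-299,37,0,0,3.7],[420,-326,39,0,0,3.9],[445,-345,40,0,0,4.1],[460,-356,40,0,0,4.18],[465,-360,40,0,0,4.18],[465,-360,40,0,0,4.18],[465,-360,40,0,0,4.18]],
], fingers=0, grip_force=20)

```text
time: 1.7
position: [0.5161, -0.1403, 0.2521]
tool_rot: [0.986, -0.164, -0.0, 0.0]
ft_force: [0.1, -0.1, -0.1]
grip_width: 0.0007
```

```bash
python3 - <<'E'
from rig import robot
import cv2,numpy as np
from h import *
from scipy.spatial.transform import Rotation as R
o=robot.get_obs();print(o["time"],o["position"],R.from_quat(o["tool_rot"]).as_matrix().round(3),o["ft_force"],o["grip_width"],o["q"])
a=[]
for n in("scene","top"):
    c=robot.camera(n);np.savez(f"pics/{n}1.npz",**c);p=o["position"]-[0,0,.07];u=proj(c,p);print(n,u)
    u=u.astype(int);im=c["color"][:,:,::-1]
    x0=int(np.clip(u[0]-70,0,420));y0=int(np.clip(u[1]-60,0,280));print(x0,y0)
    a.append(cv2.resize(im[y0:y0+140,x0:x0+140],(400,400),interpolation=cv2.INTER_CUBIC))
cv2.imwrite("pics/p5.png",np.hstack(a))
E
```

```text
1.7 [ 0.51606076 -0.14029802  0.25206349] [[ 0.946 -0.324 -0.001]
 [-0.324 -0.946 -0.   ]
 [-0.001  0.    -1.   ]] [ 0.11601147 -0.12464322 -0.05629217] 0.0007359047888606412 [-4.74325713e-01  4.61105281e-01  1.70056050e+00 -5.32570907e-04
  9.80701824e-01  1.42695349e+00]
scene [347.87682643 122.88976346]
277 62
top [370.99230669 203.87067526]
300 143
```

View pics/p5.png

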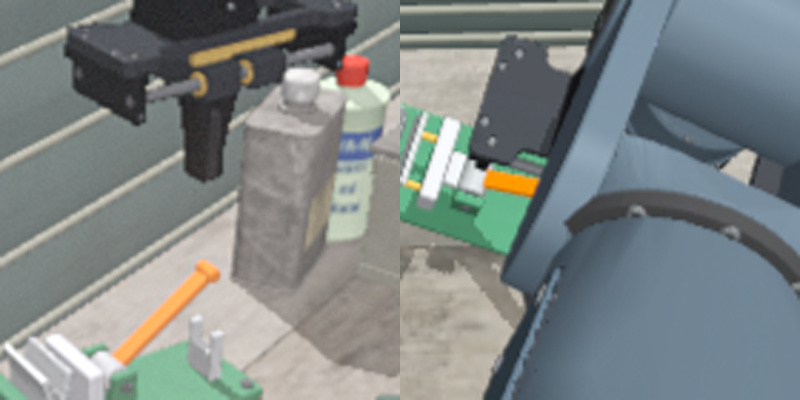

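The left panel shows the closed fingertips at (205,178), above the raised latch arm at (207,270). In the right panel the arm hides the tip. By the numbers I'm at gauge x=-135, y≈0, so I'll press down.

>>> carry_out([
  [[0,0,20,0,0,0],[0,0,40,0,0,0],[0,0,55,0,0,0],[0,0,65,0,0,0],[0,0,72,0,0,0],[0,0,79,0,0,0],[0,0,86,0,0,0],[0,0,93,0,0,0],[0,0,100,0,0,0],[0,0,106,0,0,0],[0,0,112,0,0,0],[0,0,118,0,0,0],[0,0,122,0,0,0],[0,0,125,0,0,0],[0,0,128,0,0,0],[0,0,130,0,0,0],[0,0,132,0,0,0],[0,0,132,0,0,0]],
])

```text
time: 3.6
position: [0.5166, -0.1397, 0.1201]
tool_rot: [0.986, -0.164, -0.0, -0.0]
ft_force: [0.4, -0.2, 0.2]
grip_width: 0.0004
```

>>> carry_out([
  [[0,0,1,0,0,0],[0,0,2,0,0,0],[0,0,3,0,0,0],[0,0,4,0,0,0],[0,0,4.5,0,0,0],[0,0,4.5,0,0,0]],
])

```text
time: 4.2
position: [0.5167, -0.1398, 0.116]
tool_rot: [0.986, -0.164, 0.0, 0.0]
ft_force: [-0.5, -0.3, 3.6]
grip_width: 0.0006
```

```bash
python3 - <<'E'
from rig import robot
import cv2,numpy as np
c=robot.camera("scene");np.savez("pics/scene2.npz",**c);print(robot.get_obs()["ft_force"])
cv2.imwrite("pics/p6.png",cv2.resize(c["color"][110:260,240:400,::-1],(800,750))[:600])
E
```

```text
[-5.17454890e-02  3.54743370e-03  4.32135849e+00]
```

View pics/p6.png

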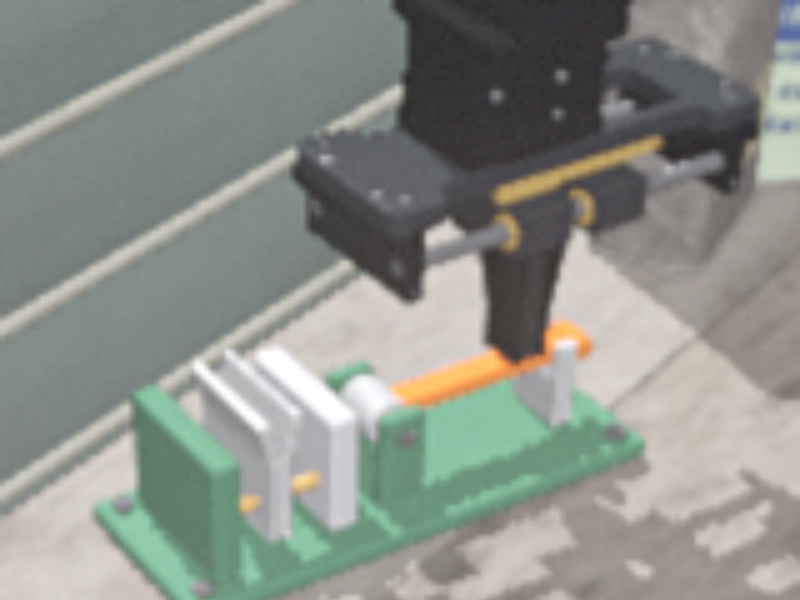

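The picture shows the latch arm lying in its fork at (560,345) and the plates drawn together at (250,400). I'll press 2 mm more to confirm the stop, then lift.

>>> carry_out([
  [[0,0,1,0,0,0],[0,0,2,0,0,0],[0,0,2.5,0,0,0],[0,0,2.5,0,0,0]],
])

```text
time: 4.65
position: [0.5168, -0.1398, 0.1155]
tool_rot: [0.986, -0.164, 0.001, 0.0]
ft_force: [-3.0, 0.4, 20.1]
grip_width: 0.0007
```

>>> carry_out([
  [[0,0,-15,0,0,0],[0,0,-45,0,0,0],[0,0,-80,0,0,0],[0,0,-110,0,0,0],[-4,-20,-130,0,0,-0.1],[-12,-55,-137,0,0,-0.2],[-21,-95,-137,0,0,-0.3],[-31,-137,-137,0,0,-0.4],[-41,-180,-137,0,0,-0.5],[-50,-222,-137,0,0,-0.6],[-59,-262,-137,0,0,-0.69],[-67,-298,-137,0,0,-0.69],[-74,-328,-137,0,0,-0.69],[-78,-345,-137,0,0,-0.69],[-79,-351,-137,0,0,-0.69],[-79,-351,-137,0,0,-0.69],[-79,-351,-137,0,0,-0.69]],
], fingers=0.5)

```text
time: 6.35
position: [0.5555, 0.2167, 0.25]
tool_rot: [0.993, -0.117, -0.0, 0.0]
ft_force: [0.6, 0.5, -0.0]
grip_width: 0.0434
```

```bash
python3 - <<'E'
from rig import robot
import cv2,numpy as np
from h import *
o=robot.get_obs();print(o["position"],o["ft_force"],o["q"].round(2),o["grip_width"])
a=[]
c=robot.camera("top");np.savez("pics/top3.npz",**c);a.append(cv2.resize(c["color"][160:250,270:390,::-1],(800,600),interpolation=cv2.INTER_CUBIC))
s=robot.camera("scene");np.savez("pics/scene3.npz",**s)
cv2.imwrite("pics/p7.png",a[0])
# scene: red blob & orange & plate check numerically
hs=cv2.cvtColor(s["color"],cv2.COLOR_RGB2HSV)
m=cv2.inRange(hs,(8,150,90),(20,255,255));m[:, :260]=0;vv,uu=np.where(m>0)
Q=np.array([deproj(s,a,b) for a,b in zip(uu,vv)]);Q=Q[(Q[:,2]>.03)&(Q[:,2]<.2)]
from numpy import percentile as pc
print("latch z range",pc(Q[:,2],[1,50,99]).round(4))
E
```

```text
[0.55553066 0.21672421 0.2500453 ] [ 0.57860439  0.46685473 -0.04852059] [ 0.18  0.54  1.55 -0.    1.05  1.99] 0.04341063922456351
latch z range [0.04   0.0456 0.048 ]
```

View pics/p7.png

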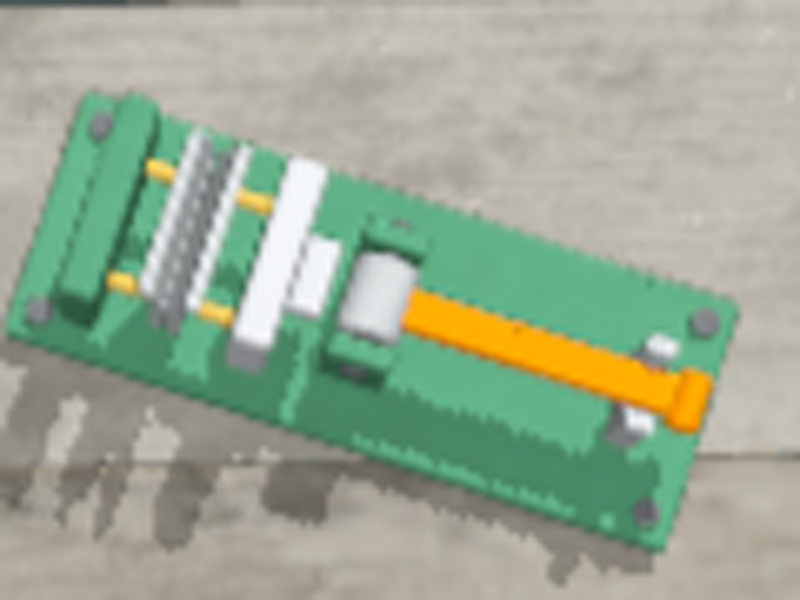

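The top view shows the latch arm closed between the fork prongs at (650,385), and the plate tops at (200,132)-(150,290) and (247,148)-(195,308).

```bash
python3 - <<'E'
from h import *
c=load("top3")
def P(x,y,z): return deproj(c,(x+.5)/6.6667-.5+270,(y+.5)/6.6667-.5+160,z=z)[:2]
b=[P(200,132,.076),P(150,290,.076)];a=[P(247,148,.076),P(195,308,.076)]
B=[P(*p,.010) for p in((88,90),(738,300),(662,550),(8,335))]
ang=lambda d:np.degrees(np.arctan2(d[1],d[0]))
print("plates len",np.linalg.norm(b[0]-b[1]),np.linalg.norm(a[0]-a[1]),"yaw",ang(b[0]-b[1])+90,ang(a[0]-a[1])+90,"mouth",np.mean(a+b,axis=0))
print("base yaw",ang(B[0]-B[1]),ang(B[3]-B[2]),ang(B[0]-B[3])+90,ang(B[1]-B[2])+90,np.mean(B,axis=0))
l=[P(410,308,.046),P(690,398,.046)];t=P(690,400,.048)
print("latch yaw",ang(l[0]-l[1]),"tip",t)
y=np.radians(71.2);ex=np.array([np.cos(y),np.sin(y)]);ey=np.array([-ex[1],ex[0]])
print("origin from tip",t+.170*ex,"from base ctr y",np.dot(np.mean(a+b,axis=0)-np.mean(B,axis=0),[ex,ey][1]), "tip y",np.dot(t-np.mean(a+b,axis=0),ey),"sep",np.dot(np.mean(b,axis=0)-np.mean(a,axis=0),ex))
# depth based plate-top points
Q=[]
for u in range(285,312):
    for v in range(175,212):
        p=deproj(c,u,v)
        if .071<p[2]<.081:Q.append(p[:2])
Q=np.array(Q);print(len(Q),Q.mean(0),cv2.minAreaRect((Q*1000).astype(np.float32)))
E
```

```text
plates len 0.053890225488823024 0.05463113403906376 yaw 71.4692008314968 70.8960232886891 mouth [ 0.56193263 -0.01082015]
base yaw 70.50076196243101 70.54880335945677 71.29515018469982 70.52552628214153 [ 0.54034297 -0.07140948]
latch yaw 70.7342265131217 tip [ 0.50483022 -0.16965562]
origin from tip [ 0.55961538 -0.00872524] from base ctr y -0.0009119726452381547 tip y 0.002868733166515135 sep 0.015610283522483226
150 [ 0.56285085 -0.00876603] ((559.66015625, -8.309097290039062), (53.285003662109375, 69.79743194580078), 84.00578308105469)
```

>>> carry_out([
  [[0,-1,20,0,0,0],[0,-1,45,0,0,0],[0,-1,68,0,0,0],[0,-1,85,0,0,0],[0,-1,95,0,0,0],[0,-1,101,0,0,0],[0,-1,101,0,0,0],[0,-1,101,0,0,0]],
])

```text
time: 7.25
position: [0.5564, 0.2188, 0.1499]
tool_rot: [0.993, -0.117, 0.001, -0.0]
ft_force: [-0.5, -1.2, 0.1]
grip_width: 0.0434
```

>>> carry_out([
  [[0,0,0,0,0,0],[0,0,0,0,0,0],[0,0,0,0,0,0],[0,0,0,0,0,0],[0,0,0,0,0,0],[0,0,0,0,0,0],[0,0,0,0,0,0],[0,0,0,0,0,0]],
], fingers=0, grip_force=40)

```text
time: 8.05
position: [0.5559, 0.2191, 0.1494]
tool_rot: [0.993, -0.117, 0.0, -0.0]
ft_force: [-0.8, 0.8, 2.7]
grip_width: 0.0139
```

>>> carry_out([
  [[0,0,-6,0,0,0],[0,0,-14,0,0,0],[0,0,-24,0,0,0],[0,0,-34,0,0,0],[0,0,-44,0,0,0],[0,0,-54,0,0,0],[0,0,-64,0,0,0],[0,0,-76,0,0,0],[0,0,-90,0,0,0],[0,0,-105,0,0,0],[0,0,-118,0,0,0],[0,0,-125,0,0,0],[0,0,-125,0,0,0]],
])

```text
time: 9.35
position: [0.5564, 0.2189, 0.2757]
tool_rot: [0.993, -0.116, 0.001, -0.0]
ft_force: [-0.6, 0.9, -0.9]
grip_width: 0.0135
```

>>> carry_out([
  [[3,11,0,0,0,0.05],[8,30,0,0,0,0.1],[14,53,0,0,0,0.2],[21,80,0,0,0,0.3],[28,108,0,0,0,0.4],[36,136,0,0,0,0.5],[43,163,0,0,0,0.6],[49,187,0,0,0,0.7],[54,206,0,0,0,0.71],[57,217,0,0,0,0.71],[58,222,0,0,0,0.71],[58,222,0,0,0,0.71],[58,222,0,0,0,0.71]],
])

```text
time: 10.65
position: [0.5607, -0.0099, 0.274]
tool_rot: [0.986, -0.165, -0.0, -0.0]
ft_force: [-0.5, 0.2, -1.8]
grip_width: 0.0137
```

```bash
python3 - <<'E'
from rig import robot
import cv2,numpy as np
from h import *
o=robot.get_obs();print(o["position"],o["tool_rot"],o["ft_force"])
c=robot.camera("scene");np.savez("pics/scene4.npz",**c);p=o["position"]
print("exp tip/line/origin px",[((proj(c,p-[0,0,d])-[225,90])*6.1).round() for d in (.0774+.062,.0774+.028,.0774)])
print("mouth px",((proj(c,[.5617,-.0106,.076])-[225,90])*6.1).round())
cv2.imwrite("pics/p8.png",cv2.resize(c["color"][90:188,225:350,::-1],None,fx=6.1,fy=6.1,interpolation=cv2.INTER_CUBIC))
E
```

```text
[ 0.56066551 -0.00990435  0.27402623] [ 9.86232572e-01 -1.65363669e-01 -3.62121110e-04 -2.00878368e-04] [-0.45265688  0.17718372 -1.80871022]
exp tip/line/origin px [array([399., 439.]), array([398., 345.]), array([397., 264.])]
mouth px [399. 589.]
```

View pics/p8.png

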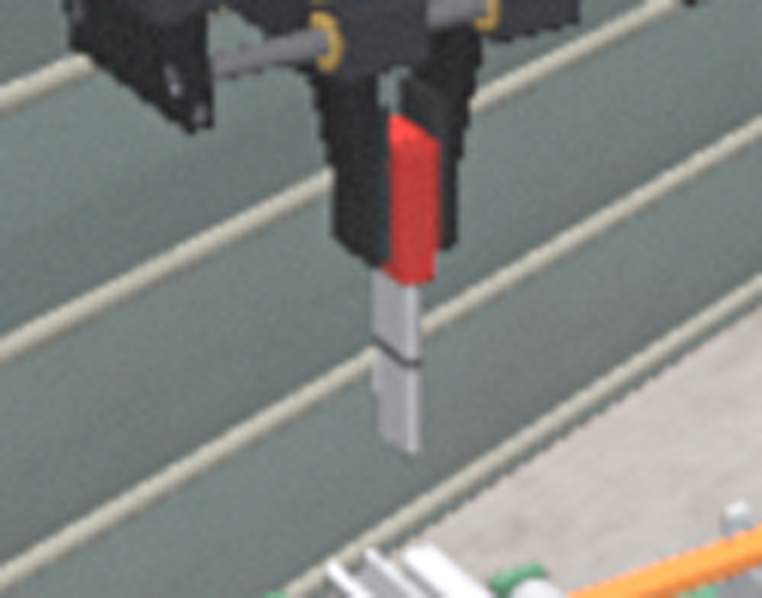

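The feeler hangs upright in the grip, with its line at about (397,355) and tip at about (400,446). I expected rows 345 and 439, so the scene camera appears biased by 1–1.5 px. I'll go down to just above the mouth and look again.

>>> carry_out([
  [[1,0,10,0,0,0],[1,0,24,0,0,0],[1,0,38,0,0,0],[1,0,47,0,0,0],[1,0,52,0,0,0],[1,0,52,0,0,0],[1,0,52,0,0,0]],
])

```text
time: 11.4
position: [0.5622, -0.0107, 0.2224]
tool_rot: [0.986, -0.165, 0.0, -0.0]
ft_force: [-0.2, 0.1, -1.0]
grip_width: 0.0135
```

```bash
python3 - <<'E'
from rig import robot
import cv2,numpy as np
from h import *
o=robot.get_obs();print(o["position"],o["tool_rot"],o["ft_force"])
p=o["position"];a=[]
for n in("scene","top"):
    c=robot.camera(n);np.savez(f"pics/{n}5.npz",**c)
    u=proj(c,[.5617,-.0106,.08]);x0,y0=int(u[0])-33,int(u[1])-45
    print(n,x0,y0,"tip",(proj(c,p-[0,0,.1394])-[x0,y0])*6,"mouth",(proj(c,[.5617,-.0106,.076])-[x0,y0])*6)
    a.append(cv2.resize(c["color"][y0:y0+80,x0:x0+66,::-1],None,fx=6,fy=6,interpolation=cv2.INTER_CUBIC))
cv2.imwrite("pics/p9.png",np.hstack(a))
E
```

```text
[ 0.56215528 -0.01073793  0.22244176] [ 9.86217625e-01 -1.65453046e-01  2.92611120e-04 -9.07757394e-06] [-0.17112671  0.14801973 -1.01251223]
scene 257 139 tip [199.25544873 266.96922757] mouth [200.17578651 284.90238195]
top 266 147 tip [200.20319601 268.09236253] mouth [199.12658751 273.3505221 ]
```

View pics/p9.png

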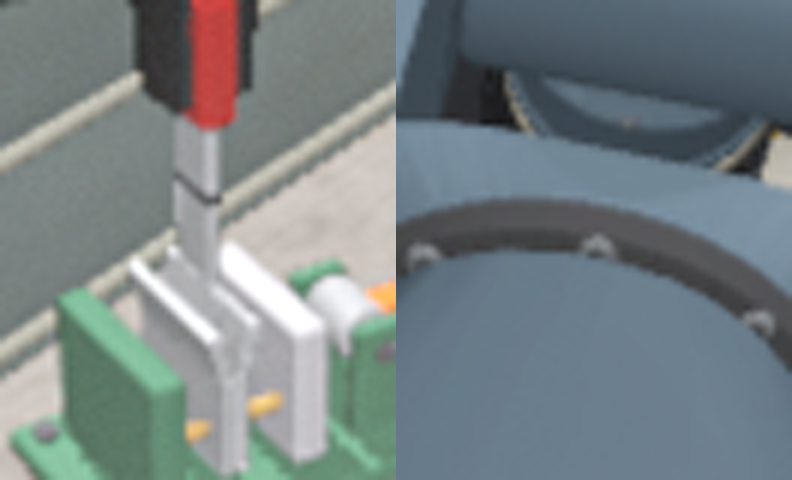

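The blade tip at (198,275) sits over the gap centre at about (197,295). The observed and predicted offsets match, so alignment is within about 1 mm. The top view is blocked by the arm. I'll insert slowly.

>>> carry_out([
  [[0,0,3,0,0,0],[0,0,6,0,0,0],[0,0,9,0,0,0],[0,0,12,0,0,0],[0,0,14,0,0,0],[0,0,16,0,0,0],[0,0,18,0,0,0],[0,0,19,0,0,0],[0,0,20,0,0,0],[0,0,20,0,0,0]],
])

```text
time: 12.5
position: [0.562, -0.0107, 0.2023]
tool_rot: [0.986, -0.166, 0.0, -0.0]
ft_force: [1.0, 1.3, 0.9]
grip_width: 0.0136
```

>>> carry_out([
  [[0,0,1,0,0,0],[0,0,2,0,0,0],[0,0,3,0,0,0],[0,0,4,0,0,0],[0,0,5,0,0,0],[0,0,6,0,0,0],[0,0,7,0,0,0],[0,0,8,0,0,0],[0,0,9,0,0,0],[0,0,10,0,0,0],[0,0,10,0,0,0]],
])

```text
time: 13.6
position: [0.5617, -0.0107, 0.1918]
tool_rot: [0.986, -0.166, -0.0, -0.0]
ft_force: [2.0, 3.6, -1.0]
grip_width: 0.0135
```

>>> carry_out([
  [[0,-0.5,0,0,0,0],[0,-1,0,0,0,0],[0,-1.5,0,0,0,0],[0,-1.5,0,0,0,0],[0,-1.5,0,0,0,0]],
])

```text
time: 14.1
position: [0.562, -0.0096, 0.1919]
tool_rot: [0.986, -0.166, -0.0, 0.0]
ft_force: [1.0, 1.1, -2.8]
grip_width: 0.0136
```

```bash
python3 - <<'E'
from rig import robot
import cv2,numpy as np
from h import *
F=[]
for i in range(5):
    c=robot.camera("scene");o=robot.get_obs();F.append(np.r_[o["ft_force"],o["moment"]])
F=np.array(F);print(F.round(2),F.mean(0),o["position"])
np.savez("pics/scene6.npz",**c)
cv2.imwrite("pics/p10.png",cv2.resize(c["color"][139:214,252:332,::-1],None,fx=8,fy=8,interpolation=cv2.INTER_CUBIC))
E
```

```text
[[ 1.4   1.84 -2.63  0.37 -0.28 -0.11]
 [ 1.61  1.74 -3.88  0.34 -0.21 -0.06]
 [ 0.46  1.44 -3.66  0.38 -0.16 -0.06]
 [ 0.09  1.12 -2.9   0.32 -0.22 -0.05]
 [ 0.36  1.12 -4.11  0.35 -0.16 -0.02]] [ 0.78588063  1.45278058 -3.43491841  0.35187273 -0.20662675 -0.06038168] [ 0.56206192 -0.00945026  0.19208273]
```

View pics/p10.png

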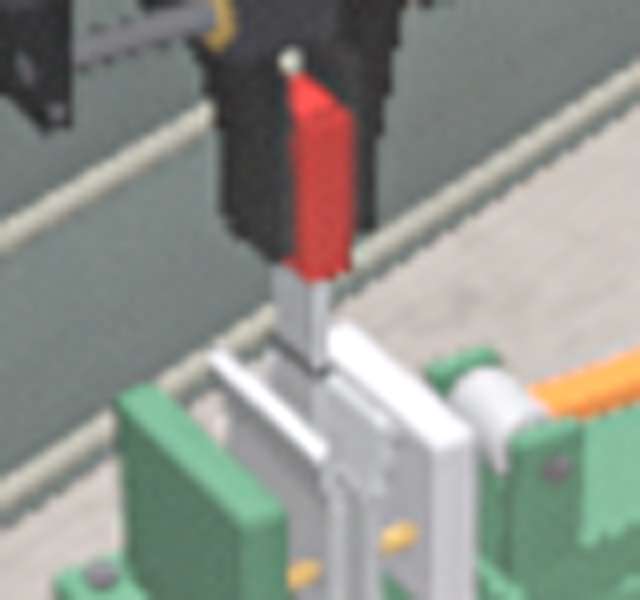

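The blade is between the plates and upright, with the line at about (300,360), still above the plate edges. A side force of about 1.6 N toward +x remains, so I'll centre 1.2 mm more while descending the remaining 10.5 mm.

>>> carry_out([
  [[0,-0.6,1,0,0,0],[0,-1.2,2,0,0,0],[0,-1.2,3,0,0,0],[0,-1.2,4,0,0,0],[0,-1.2,5,0,0,0],[0,-1.2,6,0,0,0],[0,-1.2,7,0,0,0],[0,-1.2,8,0,0,0],[0,-1.2,9,0,0,0],[0,-1.2,9.5,0,0,0],[0,-1.2,10,0,0,0],[0,-1.2,10,0,0,0],[0,-1.2,10,0,0,0]],
])

```text
time: 15.65
position: [0.5627, -0.0083, 0.1821]
tool_rot: [0.986, -0.166, -0.0, -0.0]
ft_force: [0.6, 0.1, 0.7]
grip_width: 0.0139
```

```bash
python3 - <<'E'
from rig import robot
import cv2,numpy as np
from h import *
F=[]
for i in range(5):
    c=robot.camera("scene");o=robot.get_obs();F.append(np.r_[o["ft_force"],o["moment"]])
F=np.array(F);print(F.round(2),F.mean(0),o["position"],o["grip_width"],o["tool_rot"],o["time"])
np.savez("pics/scene7.npz",**c)
cv2.imwrite("pics/p11.png",cv2.resize(c["color"][160:220,260:330,::-1],None,fx=10,fy=10,interpolation=cv2.INTER_CUBIC))
E
```

```text
[[-0.02 -0.94  1.   -0.03 -0.1  -0.07]
 [ 0.76 -0.42  0.49  0.   -0.08 -0.05]
 [-0.01  0.74  0.04 -0.05 -0.1  -0.07]
 [ 1.15 -0.    0.21 -0.03 -0.14 -0.06]
 [ 0.41  0.02  0.89 -0.02 -0.08 -0.05]] [ 0.45897161 -0.12032052  0.52815569 -0.02673303 -0.09874832 -0.05831504] [ 0.56271152 -0.00826971  0.18215291] 0.013337105264983181 [ 9.86199239e-01 -1.65562859e-01 -3.23495205e-05  2.17176739e-06] 15.9
```

View pics/p11.png

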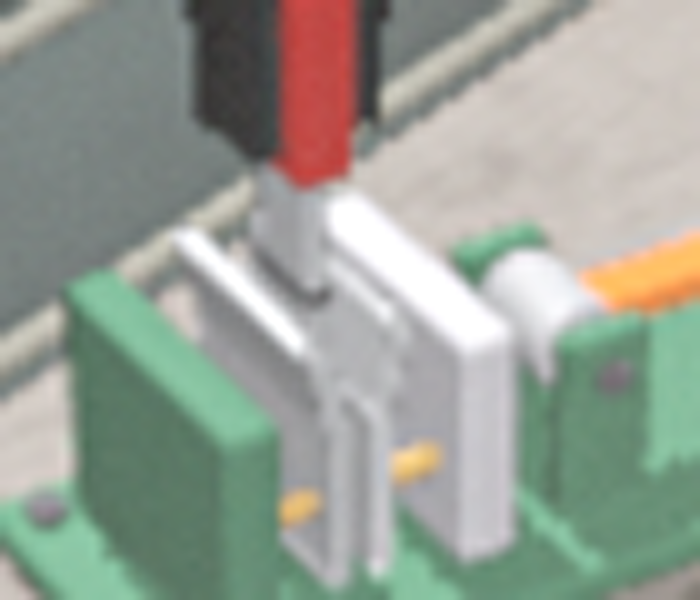

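The line centre at about (290,274) is 0.5–1.5 mm above the mouth level at about (290,281). Kinematics says 0.8 mm above, and the side forces are now balanced. I'll go down 1.1 mm more and hold.

>>> carry_out([
  [[0,0,0.6,0,0,0],[0,0,1.1,0,0,0],[0,0,1.1,0,0,0],[0,0,1.1,0,0,0],[0,0,1.1,0,0,0],[0,0,1.1,0,0,0],[0,0,1.1,0,0,0],[0,0,1.1,0,0,0]],
])

```text
time: 16.7
position: [0.5627, -0.0082, 0.1812]
tool_rot: [0.986, -0.166, -0.0, -0.0]
ft_force: [0.2, -0.8, 2.3]
grip_width: 0.0134
```

```bash
python3 - <<'E'
from rig import robot
import cv2,numpy as np
from h import *
F=[];Z=[]
for i in range(8):
    c=robot.camera("scene");o=robot.get_obs();F.append(o["ft_force"]);Z.append(o["position"])
print(np.mean(F,0),np.mean(Z,0),np.std(Z,0),o["grip_width"],"line z",np.mean(Z,0)[2]-.1054)
# handle bottom vs start of lift: red blob bottom row shift between frames; latch heights
hs=cv2.cvtColor(c["color"],cv2.COLOR_RGB2HSV)
m=cv2.inRange(hs,(8,150,90),(20,255,255));m[:,:325]=0;vv,uu=np.where(m>0)
Q=np.array([deproj(c,a,b) for a,b in zip(uu,vv)]);Q=Q[(Q[:,2]>.03)&(Q[:,2]<.2)];print("latch z",len(Q),np.percentile(Q[:,2],[5,50,95]).round(4))
b=load("scene4")  # slip check: red handle centroid relative to predicted TCP px in air vs now
for k,cc,p in(("air",b,[.56067,-.0099,.27403]),("now",c,Z[-1])):
    h=cv2.cvtColor(cc["color"],cv2.COLOR_RGB2HSV);m=cv2.inRange(h,(0,150,80),(6,255,255))|cv2.inRange(h,(175,150,80),(180,255,255))
    u=proj(cc,np.array(p)-[0,0,.06]);w=np.zeros_like(m);w[int(u[1])-30:int(u[1])+30,int(u[0])-12:int(u[0])+12]=255;m&=w
    vv,uu=np.where(m>0);print(k,len(uu),uu.mean()-u[0],vv.mean()-u[1],vv.max()-u[1])
cv2.imwrite("pics/p12.png",cv2.resize(c["color"][170:205,265:315,::-1],None,fx=16,fy=16,interpolation=cv2.INTER_CUBIC))
E
```

```text
[ 0.0227778  -0.19743473  2.31429297] [ 0.56270765 -0.00824994  0.18115887] [1.05287863e-05 8.65907721e-06 1.24493049e-05] 0.013568204196607613 line z 0.07575886758129732
latch z 125 [0.0408 0.0453 0.0477]
air 196 2.20243629750712 -2.45588580582816 10.227787663559596
now 142 2.053090557968005 -2.0164229331092542 10.180760165482297
```

View pics/p12.png

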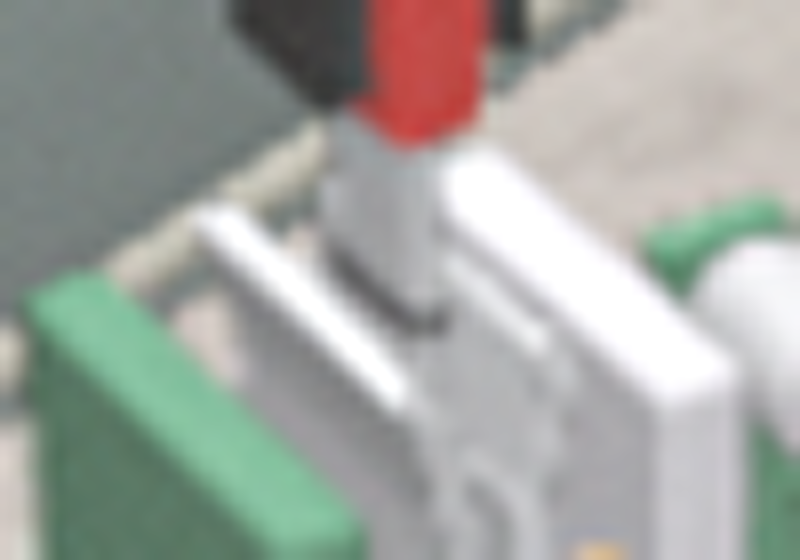

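Every reading agrees to within about 1 mm, so I'm handing in.

```bash
python3 -c "
from rig import robot
print(robot.hand_in());print(robot.get_obs()['time'])"
```

```text
the job is handed in; nothing more can be done
None
the job is handed in; nothing more can be done
```

The latch is closed and the red feeler is held still between the plates, with its black line level with their top edges to about 1 mm. I handed the job in at about 17 s; it reports no verdict.

- **Latch:** I pressed the arm down until it hit its stop, at 20 N with the fingertips at 45.5 mm. The last picture puts its top at about 45 mm, against 46 mm when closed.
- **Feeler:** I took the large red-handled one from the stand and left the blue, turquoise and small red ones alone. It did not slip in the grip.
- **Centring:** Partway down, one plate pushed sideways with about 4 N, so I moved the blade 2.7 mm towards +x. The side force is now about 0.2 N.
- **Drag:** The steady upward push is 2.3 N, about 3 N against the reading before entry, which fits the 2–5 N expected.
- **Depth:** The two checks differ slightly. The arm's position puts the line 0.2 mm below the plate tops, and the last picture puts it about 0.7 mm below, within my reading error.
- **Camera disagreement:** The scene camera's view of the blade and plates was 1–1.5 px off the arm's position. The offset was about the same for both, so I compared them directly.
- **Top camera:** The arm blocked its view of the gap, so the fit was checked from the scene camera and the forces only.
- **Pictures:** I viewed 12, two over the budget of 10.

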